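Square up the corner of a new enclosure

TASK

Pull the drawer of the small white cabinet all the way out to its stop and leave it open, then take out the aluminium corner square by its orange grip. Lay it flat on the plywood board and press it into the corner of the two green upright panels until both of its outer faces lie flush against the panels, firmly but without ramming them, and finish while still gripping it and pressing it square against both panels. Leave the bottles, beaker, mug and other things on the bench where they are.

Things in the scene. Friction and masses are not known exactly. Their poses are not given: they have to be found in the camera images.
- cabinet: Low white cabinet fixed on the bench, 245 (x) by 290 (y) by 96 mm high, with one blue-fronted drawer that fills its front. Origin: centre of its underside. Its own -x is the front; the drawer slides out along its own -x. 
- cabinet_drawer0 (a joint): How far the drawer is out, in m: 0 closed, 0.1696 at the stop. Starts up to 10 mm open; about 1 N of friction, stays where left. The drawer inside is 200 mm deep (cabinet x) by 248 mm wide; its floor is 22.5 mm above the bench, its 6 mm walls rise to 74 mm, its front panel to 84 mm above the bench.
- cabinet_drawer0_handle (a point): Middle of the drawer's steel bar handle: a level round bar 11 mm thick, 120 mm long along the cabinet's y, its axis 35 mm in front of the drawer front and 58 mm above the bench, joined to the front by thin posts 51 mm either side of the middle. Moves with the drawer. Can be pinched from above or hooked from behind.
- square: Aluminium corner square lying flat in the drawer, 0.2 to 0.45 kg: an L of two legs, 100 mm long, 18 wide, 14 high. Origin: at the underside, under the middle of the orange grip block; z up. One leg runs along y, its outer face at x = +42 mm (goes against panel_far); the other along x, its outer face at y = -42 mm (goes against panel_right). The L covers x -58 to +42, y -42 to +58 mm.
- square_grip (a point): Point to grip at, on the axis of the square's upright orange block, 40 mm above the square's underside. The block is 26 by 26 mm in plan, its sides parallel to the legs, its top 48 mm above the underside; beside it a diagonal brace 12 mm high joins the leg ends. The square balances about this axis.
- jig: Plywood board, 220 by 220 by 18 mm, rigidly fixed on the bench, with two rigid green upright panels that meet in an inside corner. Origin: centre of its underside. Panel inner faces: the planes x = +85 mm (panel_far) and y = -85 mm (panel_right) of the board's frame. When the square is home, its axes are parallel to the board's. Board and panels are smooth (friction about 0.3).
- jig_corner (a point): The inside corner where the two panels meet, at the board's upper face: (+85, -85, 18) mm in the board's frame.
- jig_home (a point): Where the square's origin lies when the square is home in the corner, flat on the board: (+43, -43, 18) mm in the board's frame, 42 mm from both panel faces.
- panel_far: Green panel on the board's far (+x) side, rigidly fixed to it, 12 mm thick, 60 mm high above the board, 207 mm long; origin at the middle of the bottom edge of its inner face, which looks along -x of the board.
- panel_right: Green panel on the board's right (-y) side, rigidly fixed to it, 12 mm thick, 60 mm high above the board, 192 mm long; origin at the middle of the bottom edge of its inner face, which looks along +y of the board.
- amber_bottle: Loose amber bottle, 56 mm across, 105 mm high, black cap; standing behind the board. Origin: centre of its underside. Leave alone.
- beaker: Loose glass beaker, 72 mm across, 95 mm high, standing behind the board. Origin: centre of its underside. Leave alone.
- white_jar: Loose white jar with a red lid, 60 mm across, 75 mm high, standing behind the board. Origin: centre of its underside. Leave alone.
- slide_box: Loose blue box, 50 by 90 by 30 mm, lying on the bench at the right, beside the board. Origin: centre of its underside. Leave alone.
- spatula: Loose spatula, 200 mm long, lying on the bench at the left. Leave alone.
- mug: Loose white mug, 80 mm across, 90 mm high, standing at the left. Origin: centre of its underside. Leave alone.

How it is judged (in metres and radians):
On the way, in this order (a step that is already met when the one before it is completed fails the run):
1. the drawer is pulled out to its stop (value of joint cabinet_drawer0 above 0.16 m), for 0.2 s.
2. the square is lifted clear of the drawer in the fingers (height (world z) of square above 0.085 m and contact force between the fingers and square above 1 N), for 0.2 s.
At the end, for the whole second after the job is handed in: Square still gripped and still, over 1.5 N on each panel, parallel to them within 0.025 rad, level within 0.05 rad, within 4 mm of its home in plan, at most 5 mm above the board; drawer still over 140 mm out (contact force between square and panel_far above 1.5 N and contact force between square and panel_right above 1.5 N and angle between the x axis of square and the x axis of jig, either way round below 0.025 rad and angle between square's own z axis and vertical below 0.05 rad and horizontal distance between square and jig_home below 0.004 m and z of square in the frame of jig below 0.023 m and contact force between the fingers and square above 2 N and linear speed of square below 0.02 m/s and value of joint cabinet_drawer0 above 0.14 m); the arm keeps its last pose, push and grip.
It fails at once if a bottle, the beaker, the jar, the blue box, the spatula or the mug is moved by more than 30 mm (distance of any of amber_bottle, beaker, white_jar, slide_box, spatula, mug from where it was at the start of the episode above 0.03 m).
It fails at once if a green panel is rammed with more than 60 N (contact force between square and panel_far above 60 N or contact force between square and panel_right above 60 N).
It also fails if it takes over 69 s, if anything falls off the work surface, if the arm or the gripper's body presses on something with over 40 N, if the wrist force passes 120 N, or if a joint passes its speed limit or range.

ROBOT

A 6-joint arm with a two-finger parallel gripper is mounted at the origin on the work surface. World frame = base frame: x ahead of the robot, y to its left, z up, the work surface at z = 0. Lengths are in mm, angles in rad, forces in N, time in s.
With the tool pointing down it reaches from about 275 to 750 mm from the base axis. Payload 10.2 kg.
Tool frame: the origin (TCP) lies at the centre of the arm's flange, where the gripper is bolted on; the fingertips stand 173 mm ahead of it and the grasp point (between the pads) lies 155 mm ahead of it; z points along the fingers, y is the line along which they close (so a half turn about z gives the same grasp; the last joint's range is limited). The gripper opens to 85 mm and grips with 20 to 120 N. Pads are 22 mm wide; open, the fingers measure 114 mm over their backs; the gripper's body (76 mm by 85 mm) begins 54 mm behind the grasp point. The pads swing forward as they close: fully open they stand 13 mm farther back than shut.
Start: joints at [0.945, 0.313, 1.498, -0, 1.331, -0.223], TCP at [205.811, 482.985, 404.694] pointing down, gripper open.
Joint ranges: [-2.94, 2.94], [-0.97, 2.17], [0.19, 2.56], [-1.23, 4.37], [0.02, 3.11], [-2.88, 2.88]. Speed limits (rad/s): [2.39, 2.39, 3.01, 3.14, 3.14, 3.14].

INTERFACE

Orientations are given as a unit quaternion [w, x, y, z].
In Python, from rig import status, capture, camera_info, ticket gives the robot as it stands.
- The arm moves only by the shell command python3 -m crank 'ROWS' [FORCE]. ROWS is JSON, a list of rows, each a list of 7 numbers: the shift along the tool's x, y, z as a fraction of full scale, then the turn, a rotation vector about the tool's x, y, z as a fraction of full scale, then the closure, from 0 (fully open) to 1 (shut). A call has 1 to 12 rows; each row is the pose to reach, as a shift and turn from the pose commanded when the call began, along the tool's axes at that moment; what a row does not reach only later rows make up. Full scale, the value 1, is 0.1 m for a shift and 45 degrees for a turn. A row lasts 1/10 s, in which the tool goes at most 50 mm and 8.59 degrees, less where a joint would pass 70% of its speed; a pose out of reach is approached as far as the arm can. A call with a number of a shift or a turn outside -1 to 1 is refused whole. A call with a gripper value outside its range is refused whole. The fingers move at their own pace and stop on an object; FORCE is the grip in N (left out, the last holds). Time passes only in rows, so rows that repeat a pose let the fingers close. It gives the time, the measured TCP pose, the force, the opening and the grip force at its end, in the units of the state.
- status.sense(): the state, without advancing time (a new reading comes with each control period).
- capture(name): name is "scene" or "top"; returns (picture, depth): 384x512x3 uint8, red, green, blue; 384x512 float32, mm along the optical axis (not along the pixel's ray), 0 where there is no reading.
- camera_info(name): a dict with "K" (3x3 intrinsics, pixels), "D" ([k1, k2, p1, p2, k3] as OpenCV has them; the pictures are not rectified), "camera_from_world" (4x4, takes a point from world to camera coordinates). Camera axes: x right, y up, looking along -z (the intrinsics and any distortion apply to the point x, -y, -z); pixel columns grow to the right and rows downward; lengths in mm; the calibration is good to about 2 mm. A picture is of the moment at which its call begins. camera_info takes no time and is no camera call.
- ticket.finish_job(): hands the job in; it is judged then, once.
The state is a dict: "time_s": time; "joints": joint angles; "dq": joint speeds; "tau": joint torques, N m; "eef_pos": TCP position; "ee_rot": TCP orientation; "force": force on the tool from outside, world axes, zero at the start; "wrist_torque": the same for the moment, N m; "grip_width": opening from 0.0 (shut) to 1.0 (fully open); "grip_force": force on a finger pad.
Only numpy, scipy, OpenCV 4.12 (cv2) and the standard library are available. Lean on these libraries where they do the work, as an engineer would, in place of code of your own. Each camera call takes 0.05 s, during which the arm holds its last target. There are 200 camera calls.

## Working session

There is one attempt and no reset: what is moved stays moved. The work goes in short steps, Python scripts to look and compute and a shell command to move; the robot and the scene stay as the last step left them, time stands still between calls to the robot, and variables do not carry over. Pictures are saved under pics/ and viewed, at most 10 in all, crops included, and the job is handed in when it is done.

```bash
mkdir -p pics; ls; python3 - <<'E'
from rig import status,capture,camera_info
import cv2,numpy as np
print(status.sense())
for n in("scene","top"):
    im,d=capture(n);cv2.imwrite(f"pics/{n}0.png",im[:,:,::-1]);np.save(f"pics/{n}0.npy",d)
    print(n,camera_info(n))
E
```

```text
pics
{'time_s': 0.0, 'joints': array([ 9.44620048e-01,  3.13456360e-01,  1.49842511e+00,  2.72587674e-05,
        1.33105299e+00, -2.23405705e-01]), 'dq': array([ 0.00099629, -0.00143322,  0.00111706, -0.00074799,  0.00137447,
       -0.00030921]), 'tau': array([ 1.36968396e-03, -4.12268436e+01, -2.59742242e+01, -1.06070393e-04,
        4.07300729e-03,  4.25013070e-05]), 'eef_pos': array([205.77258734, 482.95202133, 404.13619226]), 'ee_rot': array([-2.88560011e-04,  2.00029948e-01,  9.79789554e-01, -6.05820000e-04]), 'force': array([ 0.26576805, -0.6328874 ,  0.24031752]), 'wrist_torque': array([ 0.04028327,  0.05501041, -0.04546923]), 'grip_force': 0.0, 'grip_width': 1.0019616768703534}
scene {'K': array([[347.0687213 ,   0.        , 250.93577258],
       [  0.        , 347.0687213 , 184.99607161],
       [  0.        ,   0.        ,   1.        ]]), 'D': array([-0.09082383,  0.        ,  0.        ,  0.        ,  0.        ]), 'camera_from_world': array([[-7.35671611e-01,  6.77194394e-01,  1.39654861e-02,
         4.15485460e+02],
       [-4.93941049e-01, -5.50474022e-01,  6.73053186e-01,
         2.45670072e+02],
       [ 4.63475481e-01,  4.88247994e-01,  7.39462220e-01,
        -1.51203873e+03],
       [ 0.00000000e+00,  0.00000000e+00,  0.00000000e+00,
         1.00000000e+00]])}
top {'K': array([[348.28638546,   0.        , 259.37123416],
       [  0.        , 348.28638546, 189.44513869],
       [  0.        ,   0.        ,   1.        ]]), 'D': array([-0.05409381,  0.        ,  0.        ,  0.        ,  0.        ]), 'camera_from_world': array([[ 2.79267489e-02, -9.99606544e-01,  2.61800352e-03,
        -8.25932958e-01],
       [ 9.89667786e-01,  2.80173590e-02,  1.40615434e-01,
        -5.63054086e+02],
       [-1.40633458e-01, -1.33597818e-03,  9.90060829e-01,
        -1.17013374e+03],
       [ 0.00000000e+00,  0.00000000e+00,  0.00000000e+00,
         1.00000000e+00]])}
```

View pics/scene0.png

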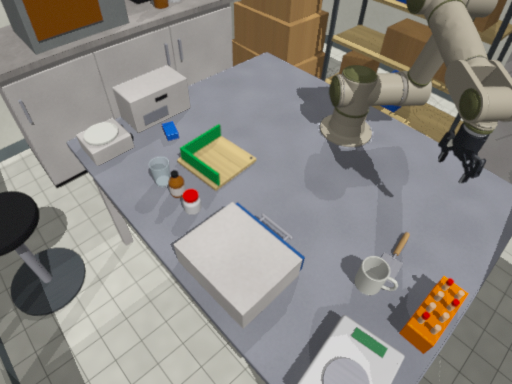

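View pics/top0.png

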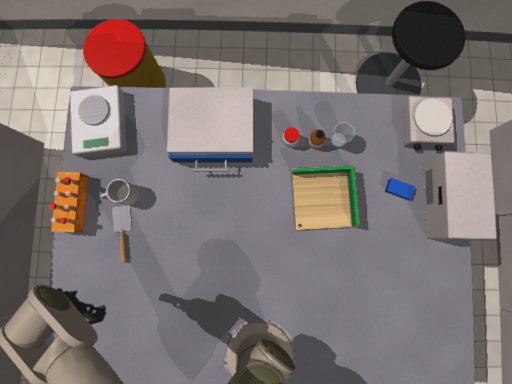

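The top view shows the cabinet around (211,124), its handle at about (216,170) and the board around (323,198) with panels at its top and right edges. I'll enlarge this for the corner pixels.

```bash
cat > h.py <<'E'
import numpy as np,cv2
from rig import status,capture,camera_info
F=np.diag([1.,-1,-1])
def cam(n):
    c=camera_info(n);T=c["camera_from_world"];return c["K"],c["D"],F@T[:3,:3],F@T[:3,3]
def proj(n,P):
    K,D,R,t=cam(n);return cv2.projectPoints(np.float64(P).reshape(-1,3),cv2.Rodrigues(R)[0],t,K,D)[0].reshape(-1,2)
def ray(n,uv):
    K,D,R,t=cam(n);a=cv2.undistortPoints(np.float64(uv).reshape(-1,1,2),K,D).reshape(-1,2)
    return -R.T@t,np.c_[a,np.ones(len(a))]@R
def plane(n,uv,z):
    o,d=ray(n,uv);return o+d*((z-o[2])/d[:,2])[:,None]
def tri(a,b): # pixels in top, scene -> point, gap
    A=[]
    P=[];
    for n,p in(("top",a),("scene",b)):
        o,d=ray(n,p);d=d[0]/np.linalg.norm(d[0]);M=np.eye(3)-np.outer(d,d);P.append((M,M@o))
    x=np.linalg.solve(P[0][0]+P[1][0],P[0][1]+P[1][1]);return x,[np.linalg.norm(M@x-m) for M,m in P]
def cloud(n,d):
    v,u=np.mgrid[:384,:512];o,r=ray(n,np.c_[u.ravel(),v.ravel()]);return (o+r*d.reshape(-1,1)).reshape(384,512,3)
def crop(im,u0,u1,v0,v1,k,name):
    c=cv2.resize(im[v0:v1,u0:u1,::-1],None,fx=k,fy=k,interpolation=cv2.INTER_CUBIC)
    for u in range(u0,u1,10):
        cv2.putText(c,str(u),((u-u0)*k,8),0,.3,(0,0,255));cv2.line(c,((u-u0)*k,10),((u-u0)*k,14),(0,0,255))
    for v in range(v0,v1,10):
        cv2.putText(c,str(v),(0,(v-v0)*k+4),0,.3,(0,0,255))
    cv2.imwrite("pics/"+name,c)
E
python3 - <<'E'
from h import *
im=cv2.imread("pics/top0.png")[:,:,::-1];crop(im,160,370,80,240,3,"c1.png")
d=np.load("pics/top0.npy");c=cloud("top",d)
im2=cv2.imread("pics/scene0.png")[:,:,::-1];crop(im2,170,300,125,325,3,"c2.png")
for u,v in[(211,124),(323,198),(215,165),(217,169),(211,155),(270,250),(320,170),(355,195)]: print(u,v,c[v,u].round(1))
for n in("top","scene"):
    c=cloud(n,np.load(f"pics/{n}0.npy"))
    ok=(np.abs(c[...,2]-96)<4)&(c[...,0]>350)&(c[...,1]>0)&(c[...,1]<350)
    ok=cv2.morphologyEx(ok.astype(np.uint8),cv2.MORPH_OPEN,np.ones((5,5)))>0
    p=c[ok];print(n,len(p),cv2.minAreaRect(p[:,:2].astype(np.float32)),p[:,2].mean())
    ok=(np.abs(c[...,2]-18)<4)&(c[...,0]>300)&(c[...,1]<0)&(c[...,1]>-350)
    ok=cv2.morphologyEx(ok.astype(np.uint8),cv2.MORPH_OPEN,np.ones((5,5)))>0
    p=c[ok];print(len(p),cv2.minAreaRect(p[:,:2].astype(np.float32)),p[:,2].mean())
E
```

```text
211 124 [774.7 185.7  98.7]
323 198 [ 542.  -210.8   16.4]
215 165 [653.  178.1   2.6]
217 169 [626.4 162.5  63. ]
211 155 [670.2 182.6  83.4]
270 250 [355.2 -28.1   4.1]
320 170 [ 629.3 -188.5   81.4]
355 195 [ 547.1 -306.8   81.9]
top 3058 ((794.6382446289062, 191.62924194335938), (229.63436889648438, 289.6280212402344), 1.7919028997421265) 96.49354044857378
1138 ((533.913330078125, -207.12432861328125), (193.22152709960938, 189.46043395996094), 6.721161365509033) 18.261632678852862
scene 6910 ((797.748779296875, 189.2906494140625), (232.08749389648438, 293.5755920410156), 1.898617148399353) 95.6896843419779
50 ((521.1280517578125, -247.2601318359375), (93.89993286132812, 22.98520851135254), 71.77737426757812) 16.320361752864027
```

View pics/c1.png

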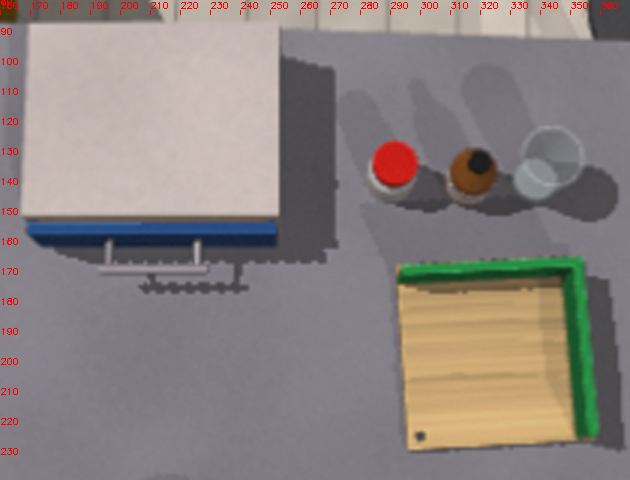

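View pics/c2.png

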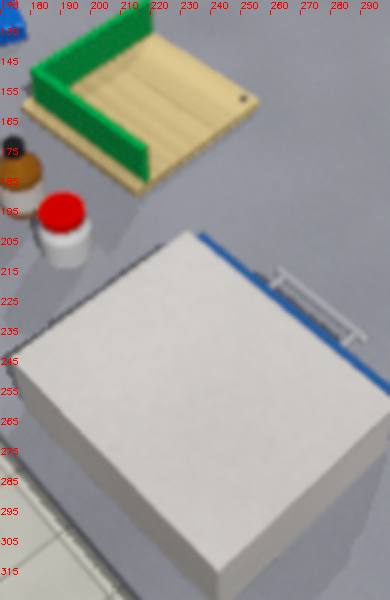

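Crop c1 shows the handle bar from about (193,170) to (229,170), and the board's near-left corner at (296,230). The panels' outer top corner is at (354,166) and the far panel's left end at (292,168). Crop c2 shows the handle from (262,215) to (291,238), with the same board points at (256,159), (181,147) and (219,174). Next I triangulate these.

```bash
python3 - <<'E'
from h import *
from scipy.optimize import least_squares
for a,b in[((193.3,170),(291.3,237.7)),((229,169.7),(262.3,215)),((296,230),(256.3,158.7)),((354.3,166),(180.7,147)),((292,168.3),(219.3,174.3))]:
    print(tri(a,b))
M=np.array([[-110,110,18],[97,-97,78],[97,110,78.]])
obs={"top":[(296,230),(354.3,166),(292,168.3)],"scene":[(256.3,158.7),(180.7,147),(219.3,174.3)]}
def f(p):
    c,s=np.cos(p[2]),np.sin(p[2]);W=M@np.array([[c,s,0],[-s,c,0],[0,0,1]])+[p[0],p[1],0]
    return np.concatenate([(proj(n,W)-obs[n]).ravel() for n in obs])
r=least_squares(f,[540,-200,0]);print(r.x,r.fun.round(1))
from scipy.spatial.transform import Rotation as R
s=status.sense();print(R.from_quat(np.roll(s["ee_rot"],-1)).as_matrix().round(3))
E
```

```text
(array([622.90622986, 245.92633801,  52.20130092]), [np.float64(0.26352106847346085), np.float64(0.2635210684734842)])
(array([627.66320402, 122.07225542,  50.93007849]), [np.float64(0.2844753166403704), np.float64(0.284475316640282)])
(array([ 427.31232037, -117.97152431,    6.0386054 ]), [np.float64(0.17971402573993098), np.float64(0.17971402573992082)])
(array([ 647.25875856, -306.71880169,   73.50953501]), [np.float64(1.5159017539686517), np.float64(1.5159017539686765)])
(array([632.06710595, -92.79102085,  78.64178036]), [np.float64(1.2284635995027167), np.float64(1.2284635995027804)])
[ 5.45010201e+02 -2.13903126e+02  8.12978646e-02] [-1.   0.1 -1.2 -0.7  0.8  0.1  1.1 -1.7 -0.4 -0.2 -1.1 -0.4]
[[-0.92   0.392 -0.001]
 [ 0.392  0.92  -0.001]
 [ 0.    -0.001 -1.   ]]
```

```bash
python3 -m crank '[[-1,-0.2,0,0,0,0.721,0],[-1,-0.2,0,0,0,0.721,0],[-1,-0.2,0,0,0,0.721,0],[-1,-0.2,0,0,0,0.721,0],[-1,-0.2,0,0,0,0.721,0]]' 40
python3 -m crank '[[-1,0.36,0,0,0,0.721,0.7],[-1,0.36,0,0,0,0.721,0.7],[-1,0.36,0,0,0,0.721,0.7],[-1,0.36,0,0,0,0.721,0.7],[-1,0.36,0,0,0,0.721,0.7]]'
python3 -m crank '[[-0.63,0.81,0,0,0,0,0.7],[-0.63,0.81,0,0,0,0,0.7],[-0.63,0.81,0,0,0,0,0.7],[-0.63,0.81,0,0,0,0,0.7]]'
python3 -m crank '[[-0.63,0.81,0.5,0,0,0,0.7],[-0.63,0.81,0.5,0,0,0,0.7],[-0.63,0.81,0.5,0,0,0,0.7],[-0.63,0.81,0.5,0,0,0,0.7],[-0.63,0.81,0.5,0,0,0,0.7]]'
cat >> h.py <<'E'
from scipy.spatial.transform import Rotation as Ro
def to(x,y,z,yaw_y=None):
    """print tool-frame step (units of 100mm / 45deg) to a TCP target, yaw_y = world angle of tool y (deg)"""
    s=status.sense();R=Ro.from_quat(np.roll(s["ee_rot"],-1)).as_matrix();p=s["eef_pos"]
    yy=np.degrees(np.arctan2(R[1,1],R[0,1]));print("t",round(s["time_s"],2),"pos",p.round(1),"yawy",yy.round(2),"tilt",R[:2,2].round(4),"F",s["force"].round(1),"w",round(s["grip_width"],3),"gf",round(s["grip_force"],1),"q",s["joints"].round(2))
    print("step",((R.T@(np.array([x,y,z])-p))/100).round(3),"turn",None if yaw_y is None else round(-((yaw_y-yy+180)%360-180)/45,3))
E
python3 -c "
from h import *
to(625,184,260,2)
im,d=capture('top');crop(im,170,260,80,200,6,'t1.png')"
```

```text
time_s: 0.6
eef_pos: [290.3, 425.2, 404.4]
ee_rot: [-0.0, 0.467, 0.885, -0.0]
force: [-0.5, -0.4, -0.6]
grip_width: 1.001
grip_force: 0.0
time_s: 1.1
eef_pos: [376.3, 363.3, 404.5]
ee_rot: [-0.0, 0.694, 0.72, -0.0]
force: [-0.9, -0.1, 0.0]
grip_width: 0.298
grip_force: 0.0
time_s: 1.5
eef_pos: [459.8, 303.0, 404.3]
ee_rot: [-0.0, 0.693, 0.721, -0.0]
force: [0.1, -0.1, -0.4]
grip_width: 0.297
grip_force: 0.0
time_s: 2.0
eef_pos: [541.6, 244.5, 355.4]
ee_rot: [-0.0, 0.693, 0.721, 0.0]
force: [0.3, 0.8, 0.4]
grip_width: 0.299
grip_force: 0.0
t 2.0 pos [541.6 244.5 355.4] yawy 2.19 tilt [0.0004 0.0005] F [0.3 0.8 0.4] w 0.299 gf 0.0 q [0.23 0.5  1.35 0.   1.29 0.19]
step [-0.637  0.81   0.954] turn 0.004
```

View pics/t1.png

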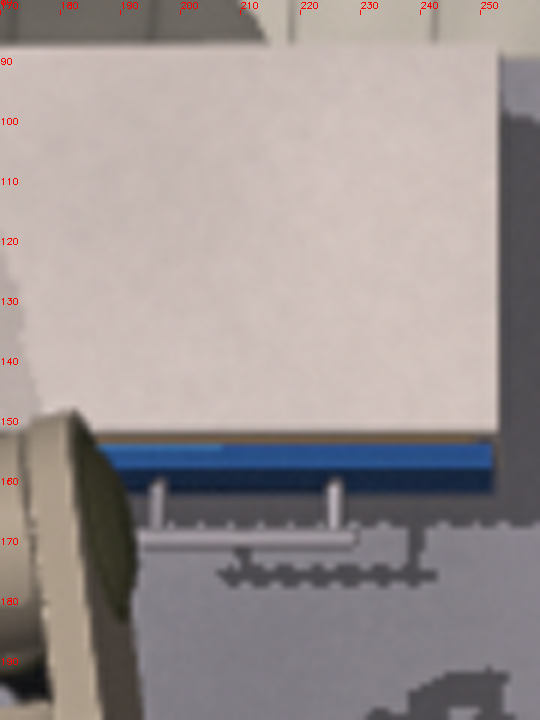

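The crop shows the bar at v≈169.6 with posts at u≈196 and 225, so the middle is around u=211.

```bash
python3 -c "
from h import *
print(plane('top',[(211,169.6),(194,170),(228.5,169.4)],58))
print(proj('scene',plane('top',[(193.3,169.9),(229,169.5)],58)))
to(624,184,260,2)"
```

```text
[[624.70797082 183.82113599  58.        ]
 [621.68844305 242.57327493  58.        ]
 [627.08738807 123.41077499  58.        ]]
[[291.5691211  236.30027895]
 [262.58156965 213.46197891]]
t 2.05 pos [541.4 244.6 355.8] yawy 2.2 tilt [0.001  0.0006] F [-0.8  0.1  0.7] w 0.301 gf 0.0 q [0.23 0.5  1.35 0.   1.29 0.19]
step [-0.638  0.801  0.958] turn 0.004
```

```bash
python3 -m crank '[[-0.638,0.808,0.5,0,0,0,0.7],[-0.638,0.808,0.5,0,0,0,0.7],[-0.638,0.808,0.9,0,0,0,0.7],[-0.638,0.808,0.9,0,0,0,0.7],[-0.638,0.808,0.9,0,0,0,0.7]]' 
python3 -m crank '[[0,0,0.15,0,0,0,0.7],[0,0,0.3,0,0,0,0.7],[0,0,0.4,0,0,0,0.7],[0,0,0.51,0,0,0,0.7],[0,0,0.51,0,0,0,0.7]]'
python3 -m crank '[[0,0,0,0,0,0,1],[0,0,0,0,0,0,1],[0,0,0,0,0,0,1],[0,0,0,0,0,0,1]]' 40
python3 -c "
from h import *
to(624-170,184-6,213,2)"
```

```text
time_s: 2.55
eef_pos: [625.0, 183.6, 266.0]
ee_rot: [-0.0, 0.694, 0.72, 0.0]
force: [0.3, -0.1, 0.9]
grip_width: 0.303
grip_force: 0.0
time_s: 3.05
eef_pos: [626.0, 182.5, 214.0]
ee_rot: [0.001, 0.694, 0.72, 0.001]
force: [0.7, 0.3, 0.9]
grip_width: 0.3
grip_force: 0.2
time_s: 3.45
eef_pos: [625.7, 182.3, 213.7]
ee_rot: [0.0, 0.694, 0.72, 0.0]
force: [0.9, 1.1, 0.6]
grip_width: 0.112
grip_force: 38.9
t 3.45 pos [625.7 182.3 213.7] yawy 2.03 tilt [0.0003 0.0002] F [0.9 1.1 0.6] w 0.112 gf 38.9 q [0.1  0.78 1.28 0.   1.09 0.07]
step [ 0.018 -1.717  0.006] turn 0.001
```

```bash
python3 -m crank '[[0,-0.1,0,0,0,0,1],[0,-0.25,0,0,0,0,1],[0,-0.4,0,0,0,0,1],[0,-0.55,0,0,0,0,1],[0,-0.7,0,0,0,0,1],[0,-0.85,0,0,0,0,1],[0,-1,0,0,0,0,1],[0,-1,0,0,0,0,1]]'
python3 -m crank '[[0,-0.1,0,0,0,0,1],[0,-0.2,0,0,0,0,1],[0,-0.3,0,0,0,0,1],[0,-0.4,0,0,0,0,1],[0,-0.5,0,0,0,0,1],[0,-0.55,0,0,0,0,1],[0,-0.58,0,0,0,0,1],[0,-0.58,0,0,0,0,1]]'
python3 -c "
from h import *
to(624-170,184-6,213,2)"
```

```text
time_s: 4.25
eef_pos: [524.3, 179.1, 213.7]
ee_rot: [-0.001, 0.694, 0.72, -0.001]
force: [-0.9, 4.3, -0.7]
grip_width: 0.114
grip_force: 39.6
time_s: 5.05
eef_pos: [467.6, 177.2, 213.7]
ee_rot: [-0.001, 0.695, 0.719, 0.0]
force: [-1.6, 7.8, 0.7]
grip_width: 0.112
grip_force: 40.1
t 5.05 pos [467.6 177.2 213.7] yawy 2.01 tilt [-0.0004  0.0014] F [-1.6  7.8  0.7] w 0.112 gf 40.1 q [0.13 0.5  1.78 0.   0.86 0.09]
step [ 0.013 -0.136  0.007] turn 0.0
```

```bash
python3 -m crank '[[0.02,-0.04,0,0,0,0,1],[0.02,-0.08,0,0,0,0,1],[0.02,-0.12,0,0,0,0,1],[0.02,-0.14,0,0,0,0,1]]'
python3 -c "
from h import *
to(624-170,184-6,213,2)"
```

```text
time_s: 5.45
eef_pos: [457.7, 177.3, 213.9]
ee_rot: [0.006, 0.695, 0.719, 0.006]
force: [42.3, -3.2, -37.1]
grip_width: 0.112
grip_force: 38.6
t 5.45 pos [457.7 177.3 213.9] yawy 1.97 tilt [0.0177 0.0004] F [ 42.3  -3.2 -37.1] w 0.112 gf 38.6 q [ 0.13  0.49  1.81 -0.    0.82  0.1 ]
step [ 0.008 -0.037  0.009] turn -0.001
```

```bash
python3 -m crank '[[0,0.035,0,0,0,0,1],[0,0.035,0,0,0,0,0.7],[0,0.035,0,0,0,0,0.7],[0,0.035,0,0,0,0,0.7],[0,0.035,-0.25,0,0,0,0.7],[0,0.035,-0.5,0,0,0,0.7],[0,0.035,-0.8,0,0,0,0.7],[0,0.035,-0.8,0,0,0,0.7]]'
python3 -m crank '[[-0.88,-0.7,-0.5,0,0,0,0],[-0.88,-0.7,-0.5,0,0,0,0],[-0.88,-0.7,-0.5,0,0,0,0],[-0.88,-0.7,-0.5,0,0,0,0]]'
python3 -m crank '[[-0.88,-0.7,-0.4,0,0,0,0],[-0.88,-0.7,-0.4,0,0,0,0],[-0.88,-0.7,-0.4,0,0,0,0],[-0.88,-0.7,-0.4,0,0,0,0]]'
python3 -c "
from h import *
to(454,178,213,2)
im,d=capture('top');np.save('pics/top1.npy',d);cv2.imwrite('pics/top1.png',im[:,:,::-1]);crop(im,160,265,145,225,6,'t2.png')
im,d=capture('scene');np.save('pics/scene1.npy',d);cv2.imwrite('pics/scene1.png',im[:,:,::-1]);crop(im,220,335,150,260,5,'s2.png')
"
```

```text
time_s: 6.25
eef_pos: [457.6, 178.5, 297.0]
ee_rot: [0.002, 0.694, 0.72, 0.002]
force: [0.1, 0.2, 0.2]
grip_width: 0.299
grip_force: 0.0
time_s: 6.65
eef_pos: [389.3, 86.7, 344.4]
ee_rot: [0.001, 0.695, 0.719, 0.0]
force: [-0.7, -0.8, -0.3]
grip_width: 0.957
grip_force: 0.0
time_s: 7.05
eef_pos: [323.1, -3.4, 384.0]
ee_rot: [0.001, 0.695, 0.719, 0.0]
force: [1.4, 0.0, -0.6]
grip_width: 0.999
grip_force: 0.0
t 7.05 pos [323.1  -3.4 384. ] yawy 1.87 tilt [ 0.0011 -0.0006] F [ 1.4  0.  -0.6] w 0.999 gf 0.0 q [-0.38 -0.14  2.05 -0.    1.23 -0.41]
step [1.771 1.366 1.71 ] turn -0.003
```

View pics/t2.png

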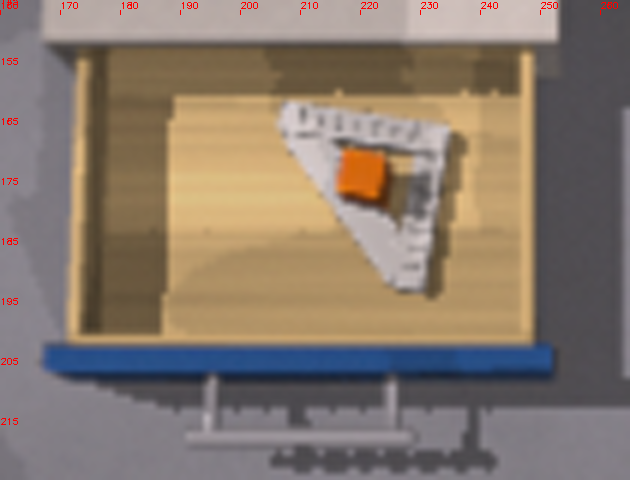

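View pics/s2.png

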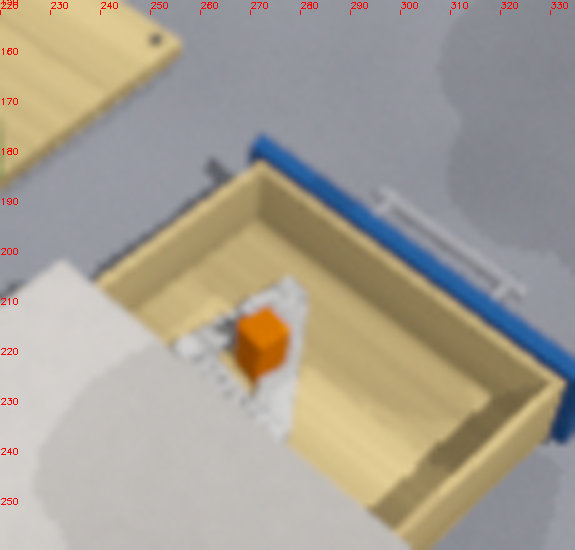

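t2 shows the square in the open drawer, with its outer corner at crop (450,127) and leg ends at (288,100) and (430,292). The orange block is at about (362,172). s2 shows the block top centred at about (264,328). I'll fit the pose from both views.

```bash
python3 - <<'E'
from h import *
from scipy.optimize import least_squares
print([(-cam(n)[2].T@cam(n)[3]).round() for n in("top","scene")])
T=lambda x,y:(160+(x+.5)/6-.5,145+(y+.5)/6-.5); S=lambda x,y:(220+(x+.5)/5-.5,150+(y+.5)/5-.5)
print(tri(T(362,172),S(264,328)))
M=np.array([[42,-42,14],[42,58,14],[-58,-42,14],[0,0,48.]])
ot=np.array([T(450,127),T(288,100),T(430,292),T(362,172)]);os=np.array([S(264,328)])
def f(p):
    c,s=np.cos(p[2]),np.sin(p[2]);W=M@np.array([[c,s,0],[-s,c,0],[0,0,1]])+[p[0],p[1],22.5]
    return np.r_[(proj("top",W)-ot).ravel(),(proj("scene",W[3:])-os).ravel()]
r=least_squares(f,[600,150,-.1]);print(r.x,np.degrees(r.x[2]),r.fun.round(2))
for n in("top","scene"):
    im=cv2.imread(f"pics/{n}1.png");c=cloud(n,np.load(f"pics/{n}1.npy"))
    h=cv2.cvtColor(im,cv2.COLOR_BGR2HSV);m=(h[...,0]>5)&(h[...,0]<16)&(h[...,1]>200)&(abs(c[...,0]-600)<60)&(abs(c[...,1]-140)<60)
    p=c[m];t=p[p[:,2]>66];print(n,m.sum(),len(t),p[:,2].max(),t.mean(0))
    v,u=np.nonzero(m);print(u.mean(),v.mean(),u.min(),u.max(),v.min(),v.max())
    x,y=r.x[:2];P=[[x+a*np.cos(r.x[2])-b*np.sin(r.x[2]),y+a*np.sin(r.x[2])+b*np.cos(r.x[2]),z+22.5] for z in(14,48) for a in(-13,13) for b in(-13,13)];q=proj(n,P);print(q.min(0),q.max(0))
E
```

```text
[array([ 393.,   13., 1238.]), array([1128.,  592.,  947.])]
(array([611.77018326, 151.41896429,  64.45612011]), [np.float64(0.339445571629228), np.float64(0.33944557162917327)])
[ 6.10607355e+02  1.50109191e+02 -1.18007017e-01] -6.761304055048367 [ 0.33 -0.64 -0.64 -0.17 -0.8  -0.27  0.25 -0.04  0.19 -1.58]
top 52 49 77.31732011411555 [608.50640167 150.14756619  70.82463757]
220.28846153846155 173.96153846153845 217 224 170 178
[215.79105804 168.959176  ] [225.47380179 179.16508662]
scene 39 3 70.7510812217671 [620.7211613  150.26566327  68.94685251]
270.3333333333333 220.51282051282053 268 276 212 225
[266.3586804  209.14923117] [278.32748623 224.5379056 ]
```

```bash
python3 -m crank '[[0.5,1,0,0,0,-0.9,0],[0.5,1,0,0,0,-0.9,0],[0.5,1,0,0,0,-0.9,0],[0.5,1,0,0,0,-0.9,0],[0.5,1,0,0,0,-0.9,0],[0.5,1,0,0,0,-0.9,0]]'
python3 -m crank '[[0,1,0,0,0,-0.9,0.35],[0,1,0,0,0,-0.9,0.35],[0,1,0,0,0,-0.9,0.35],[0,1,0,0,0,-0.9,0.35],[0,1,0,0,0,-0.9,0.35],[0,1,0,0,0,-0.9,0.35]]'
python3 -c "
from h import *
to(610,150,295,83.2)"
```

```text
time_s: 7.75
eef_pos: [422.2, 52.2, 382.5]
ee_rot: [-0.001, 0.401, 0.916, -0.0]
force: [-0.7, 0.0, 0.2]
grip_width: 1.001
grip_force: 0.0
time_s: 8.35
eef_pos: [495.5, 119.4, 382.8]
ee_rot: [-0.001, 0.061, 0.998, 0.0]
force: [0.2, 0.8, -0.2]
grip_width: 0.649
grip_force: 0.0
t 8.35 pos [495.5 119.4 382.8] yawy 82.99 tilt [-0.0012  0.0001] F [ 0.2  0.8 -0.2] w 0.649 gf 0.0 q [ 0.01  0.3   1.58  0.    1.27 -1.44]
step [-1.1    0.443  0.877] turn -0.005
```

```bash
python3 -m crank '[[-0.4,0.2,0.3,0,0,0,0.35],[-0.8,0.4,0.6,0,0,0,0.35],[-1,0.44,0.87,0,0,0,0.35],[-1,0.44,0.87,0,0,0,0.35]]'
python3 -m crank '[[-0.1,0,0.3,0,0,0,0.35],[-0.1,0,0.5,0,0,0,0.35],[-0.1,0,0.7,0,0,0,0.35],[-0.1,0,0.78,0,0,0,0.35],[-0.1,0,0.78,0,0,0,0.35]]'
python3 -c "
from h import *
to(610,150,217.5,83.2)"
```

```text
time_s: 8.75
eef_pos: [601.1, 150.8, 290.2]
ee_rot: [-0.004, 0.063, 0.998, -0.001]
force: [-1.0, -0.2, -1.4]
grip_width: 0.649
grip_force: 0.0
time_s: 9.25
eef_pos: [609.5, 149.1, 218.5]
ee_rot: [-0.001, 0.062, 0.998, -0.0]
force: [0.1, -0.7, 0.3]
grip_width: 0.652
grip_force: 0.0
t 9.25 pos [609.5 149.1 218.5] yawy 82.92 tilt [-0.0011 -0.    ] F [ 0.1 -0.7  0.3] w 0.652 gf 0.0 q [ 0.05  0.72  1.36  0.    1.06 -1.39]
step [-0.004  0.01   0.01 ] turn -0.006
```

```bash
python3 -m crank '[[0,0,0,0,0,0,1],[0,0,0,0,0,0,1],[0,0,0,0,0,0,1],[0,0,0,0,0,0,1],[0,0,0,0,0,0,1],[0,0,0,0,0,0,1]]' 60
python3 -m crank '[[0,0,-0.1,0,0,0,1],[0,0,-0.3,0,0,0,1],[0,0,-0.5,0,0,0,1],[0,0,-0.7,0,0,0,1],[0,0,-0.9,0,0,0,1],[0,0,-1,0,0,0,1],[0,0,-1,0,0,0,1],[0,0,-1,0,0,0,1],[0,0,-1,0,0,0,1]]'
python3 -c "
from h import *
to(610,150,320,83.2)
im,d=capture('top');np.save('pics/top2.npy',d);cv2.imwrite('pics/top2.png',im[:,:,::-1]);
im2,d=capture('scene');np.save('pics/scene2.npy',d);cv2.imwrite('pics/scene2.png',im2[:,:,::-1])
crop(im,160,370,150,240,3,'a.png');crop(im2,170,380,120,230,3,'b.png')
cv2.imwrite('pics/ab.png',np.vstack([cv2.imread('pics/a.png'),cv2.imread('pics/b.png')]))"
```

```text
time_s: 9.85
eef_pos: [610.2, 149.0, 220.4]
ee_rot: [0.001, 0.061, 0.998, 0.0]
force: [-0.3, 0.4, 6.4]
grip_width: 0.288
grip_force: 60.0
time_s: 10.75
eef_pos: [609.7, 148.8, 317.4]
ee_rot: [-0.001, 0.061, 0.998, -0.0]
force: [-1.2, -0.3, -2.7]
grip_width: 0.291
grip_force: 59.1
t 10.75 pos [609.7 148.8 317.4] yawy 83.03 tilt [-0.0022 -0.0001] F [-1.2 -0.3 -2.7] w 0.291 gf 59.1 q [ 0.05  0.61  1.28 -0.    1.25 -1.4 ]
step [-0.001  0.012 -0.026] turn -0.004
```

View pics/ab.png

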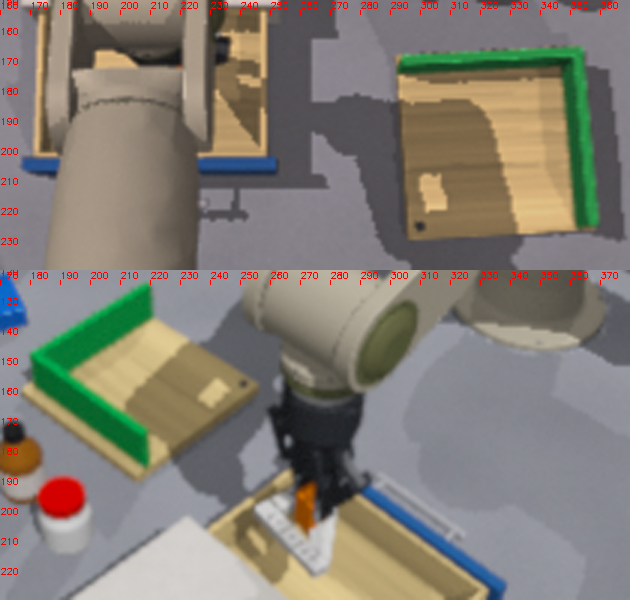

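The picture shows the square hanging level in the fingers, clear of the drawer. The jig is unobstructed, so I refine its pose from the green silhouettes in both views.

```bash
python3 - <<'E'
from h import *
from scipy.optimize import minimize
def box(x0,x1,y0,y1,z0,z1): return np.array([[x,y,z] for x in(x0,x1) for y in(y0,y1) for z in(z0,z1)],float)
B=[box(85,97,-97,110,18,78),box(-107,97,-97,-85,18,78)];K=8
masks={}
for n in("top","scene"):
    im=cv2.imread(f"pics/{n}0.png").astype(float);g=im[...,1]-np.maximum(im[...,0],im[...,2])
    P=proj(n,[545,-214,40])[0].astype(int);w=50;sl=(slice(P[1]-w,P[1]+w),slice(P[0]-w,P[0]+w))
    masks[n]=(np.clip(g[sl]/40,0,1),P-w)
    print(n,masks[n][0].sum())
def ren(n,p,o):
    c,s=np.cos(p[2]),np.sin(p[2]);m=np.zeros((100*K,100*K),np.uint8)
    for b in B:
        W=b@np.array([[c,s,0],[-s,c,0],[0,0,1]])+[p[0],p[1],0]
        q=cv2.convexHull(((proj(n,W)-o+.5)*K).astype(np.float32));cv2.fillConvexPoly(m,np.round(q).astype(np.int32),1)
    return cv2.resize(m.astype(np.float32),(100,100),interpolation=cv2.INTER_AREA)
for use in(("top",),("scene",),("top","scene")):
    f=lambda p:sum(((ren(n,(p[0],p[1],p[2]/100),masks[n][1])-masks[n][0])**2).sum() for n in use)
    r=minimize(f,[545,-214,8],method="Nelder-Mead",options=dict(initial_simplex=[[540,-214,7],[550,-218,8],[545,-208,10],[548,-214,5]]));p=r.x.copy();p[2]/=100
    c,s=np.cos(p[2]),np.sin(p[2]);print(use,p,r.fun,"home",p[0]+43*c+43*s,p[1]+43*s-43*c)
E
```

```text
top 791.4
scene 1001.9750000000001
('top',) [ 5.48292209e+02 -2.17818907e+02  8.04379719e-02] 20.149511718750002 home 594.6082773876024 -257.22476717163386
('scene',) [ 5.49634469e+02 -2.17597194e+02  7.50679999e-02] 16.129326171875 home 595.7382626027093 -257.2512004733144
('top', 'scene') [ 5.48600027e+02 -2.17291038e+02  7.58571255e-02] 43.369853515625 home 594.7350978074719 -256.9086504345093
```

```bash
python3 -m crank '[[0,-0.3,0,0,0,0,1],[0,-0.6,0,0,0,0,1],[0,-0.95,0,0,0,0,1],[0,-0.95,0,0,0,0,1]]'
python3 -m crank '[[0,-0.3,0,0,0,0,1],[0,-0.6,0,0,0,0,1],[0,-0.95,0,0,0,0,1],[0,-0.95,0,0,0,0,1]]'
python3 -m crank '[[0,-0.3,0,0,0,-0.15,1],[0,-0.6,0,0,0,-0.25,1],[0,-0.95,0,0,0,-0.253,1],[0,-0.95,0,0,0,-0.253,1],[0,-0.95,0,0,0,-0.253,1]]'
python3 -c "
from h import *
to(562.5,-229,225,94.4)"
```

```text
time_s: 11.25
eef_pos: [598.2, 51.2, 318.2]
ee_rot: [-0.0, 0.063, 0.998, -0.0]
force: [0.6, 0.1, -2.3]
grip_width: 0.294
grip_force: 59.6
time_s: 11.65
eef_pos: [586.6, -42.6, 318.3]
ee_rot: [-0.0, 0.063, 0.998, -0.0]
force: [0.8, 0.5, -2.7]
grip_width: 0.292
grip_force: 59.8
time_s: 12.15
eef_pos: [575.4, -133.7, 318.3]
ee_rot: [-0.0, -0.038, 0.999, 0.0]
force: [0.8, 1.2, -2.8]
grip_width: 0.291
grip_force: 60.0
t 12.15 pos [ 575.4 -133.7  318.3] yawy 94.36 tilt [-0.0005  0.0007] F [ 0.8  1.2 -2.8] w 0.291 gf 60.0 q [-0.43  0.53  1.41  0.    1.2  -2.07]
step [ 0.201 -0.941  0.933] turn -0.001
```

```bash
python3 -m crank '[[0.1,-0.4,0,0,0,0,1],[0.2,-0.8,0,0,0,0,1],[0.2,-0.94,0,0,0,0,1],[0.2,-0.94,0.2,0,0,0,1],[0.2,-0.94,0.5,0,0,0,1],[0.2,-0.94,0.8,0,0,0,1],[0.2,-0.94,0.94,0,0,0,1],[0.2,-0.94,0.94,0,0,0,1],[0.2,-0.94,0.94,0,0,0,1]]'
python3 -c "
from h import *
to(595,-257,216,94.4)
im2,d=capture('scene');cv2.imwrite('pics/scene3.png',im2[:,:,::-1])
im,d=capture('top');cv2.imwrite('pics/top3.png',im[:,:,::-1])
crop(im,280,370,155,240,6,'a.png');crop(im2,170,270,110,200,6,'b.png')
a=cv2.imread('pics/a.png');b=cv2.imread('pics/b.png')
cv2.imwrite('pics/ab2.png',cv2.resize(np.hstack([a,b[:510]]),(800,358)))"
```

```text
time_s: 13.05
eef_pos: [563.2, -228.9, 225.8]
ee_rot: [0.001, -0.039, 0.999, -0.0]
force: [0.1, -0.4, -1.9]
grip_width: 0.291
grip_force: 60.2
t 13.05 pos [ 563.2 -228.9  225.8] yawy 94.45 tilt [ 0.0014 -0.0008] F [ 0.1 -0.4 -1.9] w 0.291 gf 60.2 q [-0.58  0.68  1.43  0.    1.03 -2.23]
step [-0.295 -0.305  0.099] turn 0.001
```

View pics/ab2.png

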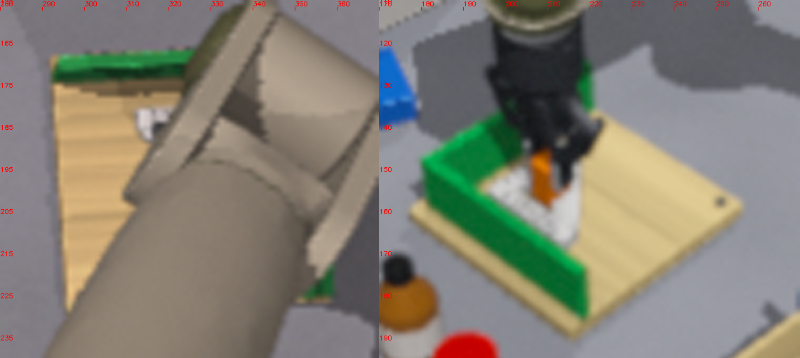

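The square sits inside the panels and is turned correctly. Next I descend in small steps until it touches the board.

```bash
python3 -m crank '[[0,0,0.03,0,0,0,1],[0,0,0.06,0,0,0,1],[0,0,0.07,0,0,0,1],[0,0,0.07,0,0,0,1]]'
python3 -m crank '[[0,0,0.01,0,0,0,1],[0,0,0.02,0,0,0,1],[0,0,0.02,0,0,0,1]]'
python3 -m crank '[[0,0,0.005,0,0,0,1],[0,0,0.01,0,0,0,1],[0,0,0.01,0,0,0,1]]'
```

```text
time_s: 13.55
eef_pos: [562.5, -229.3, 217.6]
ee_rot: [-0.0, -0.038, 0.999, 0.0]
force: [-0.6, 0.4, -2.0]
grip_width: 0.29
grip_force: 60.2
time_s: 13.85
eef_pos: [562.6, -229.4, 216.5]
ee_rot: [0.0, -0.039, 0.999, -0.0]
force: [-2.7, 1.4, 4.9]
grip_width: 0.294
grip_force: 61.2
time_s: 14.15
eef_pos: [562.6, -229.3, 216.5]
ee_rot: [0.0, -0.039, 0.999, -0.0]
force: [-6.6, 1.9, 13.7]
grip_width: 0.292
grip_force: 62.4
```

```bash
python3 -m crank '[[0,0,-0.012,0,0,0,1],[-0.06,0,-0.012,0,0,0,1],[-0.12,0,-0.012,0,0,0,1],[-0.18,0,-0.012,0,0,0,1],[-0.22,0,-0.012,0,0,0,1],[-0.24,0,-0.012,0,0,0,1],[-0.24,0,-0.012,0,0,0,1]]'
python3 -m crank '[[-0.01,0,0,0,0,0,1],[-0.02,0,0,0,0,0,1],[-0.03,0,0,0,0,0,1],[-0.03,0,0,0,0,0,1]]'
python3 -m crank '[[-0.01,0,0,0,0,0,1],[-0.02,0,0,0,0,0,1],[-0.02,0,0,0,0,0,1]]'
```

```text
time_s: 14.85
eef_pos: [587.3, -227.5, 216.5]
ee_rot: [0.001, -0.039, 0.999, -0.0]
force: [-0.2, -0.2, 5.3]
grip_width: 0.295
grip_force: 61.3
time_s: 15.25
eef_pos: [590.0, -227.4, 216.5]
ee_rot: [0.0, -0.039, 0.999, -0.0]
force: [-3.5, -0.1, 6.3]
grip_width: 0.292
grip_force: 61.5
time_s: 15.55
eef_pos: [591.7, -227.4, 216.5]
ee_rot: [-0.0, -0.039, 0.999, -0.0]
force: [-7.0, -1.5, 8.8]
grip_width: 0.292
grip_force: 61.7
```

```bash
python3 -m crank '[[-0.005,0,0,0,0,0,1],[-0.01,0,0,0,0,0,1],[-0.01,0,0,0,0,0,1]]'
python3 -m crank '[[-0.005,0,-0.003,0,0,0,1],[-0.01,0,-0.003,0,0,0,1],[-0.01,0,-0.003,0,0,0,1]]'
python3 -c "
from h import *
to(595,-257,216,94.4);print(status.sense()['wrist_torque'])"
```

```text
time_s: 15.85
eef_pos: [592.2, -227.4, 216.5]
ee_rot: [-0.002, -0.039, 0.999, -0.0]
force: [-13.6, -0.9, 11.6]
grip_width: 0.295
grip_force: 62.1
time_s: 16.15
eef_pos: [592.7, -227.5, 216.7]
ee_rot: [-0.003, -0.039, 0.999, -0.0]
force: [-18.0, -1.0, 12.9]
grip_width: 0.289
grip_force: 62.4
t 16.15 pos [ 592.7 -227.5  216.7] yawy 94.47 tilt [-0.0056 -0.0003] F [-18.   -1.   12.9] w 0.289 gf 62.4 q [-0.55  0.74  1.34 -0.    1.07 -2.2 ]
step [ 0.    -0.296  0.007] turn 0.001
[-0.21759568  2.75826166  0.31700108]
```

```bash
python3 -m crank '[[0.01,0,-0.003,0,0,0,1],[0.01,-0.06,-0.003,0,0,0,1],[0.01,-0.12,-0.003,0,0,0,1],[0.01,-0.18,-0.003,0,0,0,1],[0.01,-0.23,-0.003,0,0,0,1],[0.01,-0.25,-0.003,0,0,0,1],[0.01,-0.25,-0.003,0,0,0,1]]'
python3 -m crank '[[0,-0.01,0,0,0,0,1],[0,-0.02,0,0,0,0,1],[0,-0.03,0,0,0,0,1],[0,-0.03,0,0,0,0,1]]'
python3 -m crank '[[0,-0.01,0,0,0,0,1],[0,-0.015,0,0,0,0,1],[0,-0.015,0,0,0,0,1]]'
python3 -c "
from h import *
to(595,-257,216,94.4);print(status.sense()['wrist_torque'])"
```

```text
time_s: 16.85
eef_pos: [594.3, -250.9, 216.6]
ee_rot: [-0.002, -0.039, 0.999, 0.002]
force: [-12.5, 7.9, 12.2]
grip_width: 0.282
grip_force: 62.1
time_s: 17.25
eef_pos: [594.5, -253.5, 216.6]
ee_rot: [-0.002, -0.039, 0.999, 0.002]
force: [-13.3, 11.0, 12.2]
grip_width: 0.288
grip_force: 62.2
time_s: 17.55
eef_pos: [594.6, -254.9, 216.6]
ee_rot: [-0.002, -0.039, 0.999, 0.002]
force: [-12.3, 9.5, 13.3]
grip_width: 0.289
grip_force: 62.3
t 17.55 pos [ 594.6 -254.9  216.6] yawy 94.49 tilt [-0.0047  0.0041] F [-12.3   9.5  13.3] w 0.289 gf 62.3 q [-0.59  0.76  1.29  0.    1.09 -2.24]
step [-0.002 -0.021  0.006] turn 0.002
[1.7205548  1.82412186 0.25445163]
```

```bash
python3 -m crank '[[0,-0.005,-0.003,0,0,0,1],[0,-0.01,-0.003,0,0,0,1],[0,-0.015,-0.003,0,0,0,1],[0,-0.02,-0.003,0,0,0,1],[0,-0.02,-0.003,0,0,0,1]]'
python3 -m crank '[[0,-0.005,0,0,0,0,1],[0,-0.01,0,0,0,0,1],[0,-0.01,0,0,0,0,1]]'
python3 -c "
from h import *
to(595,-257,216,94.4);print(status.sense()['wrist_torque'])"
```

```text
time_s: 18.05
eef_pos: [594.8, -256.9, 216.6]
ee_rot: [-0.002, -0.039, 0.999, 0.002]
force: [-11.9, 11.0, 10.6]
grip_width: 0.29
grip_force: 62.0
time_s: 18.35
eef_pos: [594.9, -257.2, 216.7]
ee_rot: [-0.003, -0.039, 0.999, 0.003]
force: [-13.1, 16.0, 12.3]
grip_width: 0.291
grip_force: 62.3
t 18.35 pos [ 594.9 -257.2  216.7] yawy 94.51 tilt [-0.0054  0.0059] F [-13.1  16.   12.3] w 0.291 gf 62.3 q [-0.59  0.77  1.29  0.    1.1  -2.24]
step [-0.001  0.002  0.007] turn 0.002
[2.34316556 1.83241555 0.22785268]
```

```bash
python3 -m crank '[[-0.003,-0.005,0,0,0,0,1],[-0.005,-0.01,0,0,0,0,1],[-0.005,-0.01,0,0,0,0,1],[-0.005,-0.01,0,0,0,0,1],[-0.005,-0.01,0,0,0,0,1],[-0.005,-0.01,0,0,0,0,1]]'
python3 -c "
from h import *
to(595,-257,216,94.4);print(status.sense()['wrist_torque'])
im2,d=capture('scene');im,d=capture('top');cv2.imwrite('pics/top4.png',im[:,:,::-1])
crop(im2,170,270,110,200,6,'b4.png')"
```

```text
time_s: 18.95
eef_pos: [595.3, -257.5, 216.7]
ee_rot: [-0.004, -0.039, 0.999, 0.004]
force: [-16.8, 19.9, 15.9]
grip_width: 0.293
grip_force: 62.7
t 18.95 pos [ 595.3 -257.5  216.7] yawy 94.52 tilt [-0.0073  0.0077] F [-16.8  19.9  15.9] w 0.293 gf 62.7 q [-0.59  0.77  1.29  0.    1.1  -2.24]
step [0.002 0.006 0.007] turn 0.003
[3.00805361 2.40155298 0.18469393]
```

View pics/b4.png

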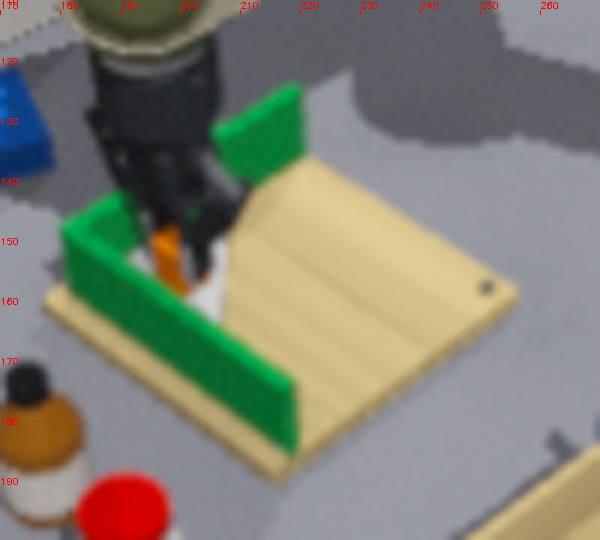

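The force on the tool is 17 N from the far panel side and 20 N from the right, with a yaw torque of only 0.2 Nm. That means both outer faces are seated flush. The picture shows the square in the corner under the fingers at about crop (190,270), with the jar and bottle untouched.

```bash
python3 -c "
from rig import ticket
print(ticket.finish_job())"
```

```text
the job is handed in; nothing more can be done
None
```

I handed the job in with the drawer pulled out to its stop and the square still gripped flat in the panel corner. The tool felt about 17 N from the far panel side and 20 N from the right panel side, and the judge returned no verdict.

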